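# Refit the pointer knob of the polisher's speed regulator

### The arm

A 6-joint arm with a two-finger parallel gripper is mounted at the origin on a cart in front of the work surface, level with it; the furniture and walls round the work are solid. World frame = base frame: x ahead of the robot, y to its left, z up, the work surface at z = 0. Lengths are in m, angles in rad, forces in N, time in s.
With the tool pointing down it reaches from about 0.375 to 0.9 m from the base axis. Payload 3.1 kg.
Tool frame: the origin (TCP) lies midway between the tips of the shut fingers; the grasp point (between the pads) lies 19 mm behind it; z points along the fingers, y is the line along which they close (so a half turn about z gives the same grasp; the last joint's range is limited). The gripper opens to 85 mm and grips with 20 to 120 N. Pads are 22 mm wide; open, the fingers measure 114 mm over their backs; the gripper's body (76 mm by 85 mm) begins 54 mm behind the grasp point. The pads swing forward as they close: fully open they stand 13 mm farther back than shut.
Start: joints at [1.065, 0.527, 1.433, -0, 1.181, -0.178], TCP at [0.201, 0.592, 0.231] pointing down, gripper open.
Joint ranges: [-3.08, 3.08], [-0.75, 2.2], [0.22, 2.44], [-1.43, 4.57], [0, 2.65], [-2.85, 2.85]. Speed limits (rad/s): [2.79, 2.79, 3.14, 3.14, 3.14, 3.14].

### API

Orientations are given as a 3x3 rotation matrix whose columns are the frame's x, y, z axes.
In Python, from cell import arm, get_image, finish_job gives the robot as it stands. The module is installed in compiled form; this text tells all that it offers.
- The arm moves only by the tool send_rows, never from a script. Its arguments are lists of equal length, an entry for each row: "delta_pos": the shift along the tool's x, y, z in units of 40 mm (1.0 is 40 mm), a list of three; "rotation": the turn, a rotation vector about the tool's x, y, z in units of 5 degrees (1.0 is 5 degrees), a list of three; "grip": the closure, from 0 (fully open) to 1 (shut). A call has 1 to 10 rows; each row shifts and turns the commanded pose from where the row before left it, along the tool's axes as they then stand; what a row does not reach is not made up. A row lasts 1/10 s, in which the tool goes at most 50 mm and 8.59 degrees, less where a joint would pass 70% of its speed; a pose out of reach is approached as far as the arm can. A call is refused whole if a number of a shift passes 1 or a number of a turn 1, either way. A call with a gripper value outside its range is refused whole. The fingers move at their own pace and stop on an object; "force" is the grip in N (left out, the last holds). Time passes only in rows, so rows that do not move let the fingers close. It gives the time, the measured TCP pose, the force, the opening and the grip force at its end, in the units of the state.
- arm.get_obs(): the state, without advancing time (a new reading comes with each control period).
- get_image(name): name is "side" or "top" or "wrist"; returns a dict with "img" (400x640x3 uint8, red, green, blue), "fovy" (degrees; the focal length in pixels is half the picture's height over the tangent of half this angle, whatever the lens; pixels are square), "cx", "cy" (the principal point, pixels), "T" (4x4, takes a point from camera to world coordinates); the wrist camera has in their place "T_tool_cam" (4x4, takes a point from camera to tool coordinates, whose origin is the TCP and whose axes are the flange's). Camera axes: x right, y up, looking along -z (the intrinsics and any distortion apply to the point x, -y, -z); pixel columns grow to the right and rows downward; lengths in m; the calibration is good to about 2 mm. A picture is of the moment at which its call begins: read the wrist's pose just before it. There is no depth.
- finish_job(): hands the job in; it is judged then, once.
The state is a dict: "time_s": time; "qpos": joint angles; "qvel": joint speeds; "effort": joint torques, N m; "tool_pos": TCP position; "tcp_rot": TCP orientation; "contact_force": force on the tool from outside, world axes, zero at the start; "ft_torque": the same for the moment, N m; "grip_width": finger opening in m; "gripper_force": force on a finger pad.
Only numpy, scipy, OpenCV 4.12 (cv2) and the standard library are available. Lean on these libraries where they do the work, as an engineer would, in place of code of your own. Each camera call takes 0.05 s, during which the arm holds its last target. There are 200 camera calls.

### The job

The pointer knob has come off the spindle of the grey regulator box. Put it back: find the angle at which its D-shaped bore goes over the flatted spindle, push it on until it snaps fully home against the panel, without forcing it, and only then turn it so that its pointed nose points at the long index bar on the panel. Leave the other things on the table where they are.

Things in the scene. Friction and masses are not known exactly. Their poses are not given: they have to be found in the camera images.
- knob: Loose light grey plastic pointer knob, 90 g, 50 mm high, upright on the table. Origin: centre of its underside; z up its axis, x towards its pointed nose. A round hub, 48 mm diameter, 27 mm high, carries a straight grip bar (see knob_grip). The bore opens in the underside (see bore).
- knob_grip (a point): Middle of the knob's grip bar, on the axis, 39 mm above its underside. The bar stands on the hub from z = 27 to 50 mm, 16 mm wide (along y), 58 mm long (along x), from a rounded tail at x = -30 to the pointed nose at x = +28 mm, a thin white line on top towards the nose. Its parallel sides run from x = -22 to +20 mm: grip it across these, from above.
- bore (a point): Centre of the D-shaped bore's mouth, on the axis, 0 mm above the underside. The mouth is a lip 6 mm thick; its hole is a 19.6 mm circle, flared to 22 mm at the mouth, closed on the nose side by a straight, unflared flat 2.9 mm from the axis; above it is a wider chamber, 24 mm deep in all. It goes over the spindle (0.8 mm round the circle, 0.9 mm at the flat) only while the nose points the way the spindle's flat faces, within about 0.10 rad.
- pointer (a point): Point of the knob's underside plane straight below the tip of the nose, 28 mm from the knob's axis.
- regulator: The regulator: a fixed grey box 150 x 124 x 60 mm with an aluminium panel on top and a bare steel D-spindle standing up from the panel's middle. Origin: centre of its underside; z up; x points from the spindle to the index bar. Pressing the knob with more than 25 N while it still stands on the spindle's end (underside over 15 mm above the panel) is forcing it.
- spindle_top (a point): Top of the spindle, on its axis, 22 mm above the panel. 18 mm diameter, one flat 2 mm from the axis to its square top. It turns +-1.6 rad (0: flat faces the index bar) and stays by a friction of 0.12 N m. Its flat has been left facing 0.4 to 1.45 rad anticlockwise (from above) of the index bar: the exact angle is not measured, it must be seen or felt.
- clips (a point): On the spindle's axis, 14 mm above the panel: top of two spring clips in its round sides. At a wrong angle the knob's underside rests 22 mm above the panel; at the right one it drops freely to about 11 mm, onto the clips. A push growing to about 10 N drives it over them and it snaps home on the panel. The spindle then turns with it, with about 0.10 rad of play.
- seat (a point): Point on the panel's surface, on the spindle's axis, 60 mm above the table: the centre of the knob's underside lies here when it is fully home.
- index (a point): On the panel's surface, 28 mm from the spindle's axis towards the index bar: the point below the nose (pointer) lies here when the knob points at the bar. The index bar is the one raised dark bar, 22 x 4 mm, lying radially from 34 to 56 mm from the axis; the short thin ticks are the other scale marks.
- tweezers: Bystander: steel tweezers, 124 mm long, 8 mm high, lying on the table. Origin: centre of the underside. Loose, to be left alone.
- feeler_gauge: Bystander: closed feeler gauge, 95 x 16 x 12 mm. Origin: centre of the underside. Loose, to be left alone.
- mount_a4: Bystander: cream cylindrical specimen mount, 30 mm diameter, 22 mm high. Origin: centre of the underside. Loose, to be left alone.
- ball_box: Bystander: small lidded box with a blue lid, 42 x 62 x 21 mm. Origin: centre of the underside. Loose, to be left alone.
- test_block_a: Bystander: round steel hardness test block, 64 mm diameter, 13 mm high. Origin: centre of the underside. Loose, to be left alone.
There are look-alikes about, which are no part of the job. Leave any green or orange look-alike of the knob alone.

How it is judged:
By the outcome, as a careful person would: the job done as asked, in the order asked, and still so for the second after the job is handed in, with the robot touching nothing.
It also fails if it takes over 64 s, if anything falls off the work surface, if the arm or the gripper's body presses on something with over 40 N, if the wrist force passes 120 N, or if a joint passes its speed limit or range.

## Working session

There is one attempt and no reset: what is moved stays moved. The work goes in short steps, Python scripts to look and compute and a tool call to move; the robot and the scene stay as the last step left them, time stands still between calls to the robot, and variables do not carry over. Pictures are saved under pics/ and viewed, at most 10 in all, crops included, and the job is handed in when it is done.

Besides the shell and the picture viewer there is one more tool, called after "Request:" as name(argument=value, ...) on one line, values as JSON. send_rows: Moves the arm, as the interface text tells. Its arguments: {"type":"object","properties":{"delta_pos":{"type":"array"},"rotation":{"type":"array"},"grip":{"type":"array"},"force":{"type":"number"}},"required":["delta_pos","rotation","grip"]}

```bash
mkdir -p pics
cat > h.py <<'E'
import numpy as np, cv2
from cell import arm, get_image, finish_job
def ray(c,u,v,obs=None):
    f=200/np.tan(np.radians(c['fovy'])/2)
    d=np.array([(u-c['cx'])/f,-(v-c['cy'])/f,-1.])
    if 'T' in c: T=np.array(c['T'])
    else:
        W=np.eye(4);W[:3,:3]=np.array(obs['tcp_rot']).reshape(3,3);W[:3,3]=obs['tool_pos'];T=W@np.array(c['T_tool_cam'])
    return T[:3,3],T[:3,:3]@d
def onz(c,u,v,z,obs=None):
    o,d=ray(c,u,v,obs);return o+d*(z-o[2])/d[2]
def save(c,n): cv2.imwrite(n,cv2.cvtColor(c['img'],cv2.COLOR_RGB2BGR))
E
python3 - <<'E'
from h import *
o=arm.get_obs();print(o)
for n in('top','side'):
    c=get_image(n);save(c,f'pics/{n}0.png');print(n,{k:(v if k!='img' else 0) for k,v in c.items()})
E
```

```text
{'time_s': 0.0, 'qpos': array([ 1.06551290e+00,  5.28461967e-01,  1.43389051e+00, -1.64350123e-05,
        1.18140635e+00, -1.78471450e-01]), 'qvel': array([ 2.18527048e-04,  1.75942430e-04, -1.89106911e-04, -3.81457206e-05,
        1.85532326e-03, -1.56371755e-03]), 'effort': array([ 1.32849345e-03, -4.42349160e+01, -1.78025812e+01, -3.73176408e-04,
        8.39707878e-03, -6.94664720e-06]), 'tool_pos': array([0.20025007, 0.59129953, 0.23033995]), 'tcp_rot': array([[-9.47072408e-01,  3.21018352e-01, -1.03524118e-03],
       [ 3.21019808e-01,  9.47070569e-01, -1.90283847e-03],
       [ 3.69600386e-04, -2.13445873e-03, -9.99997654e-01]]), 'contact_force': array([ 0.39264844,  0.66875347, -0.72433043]), 'ft_torque': array([ 0.00203219, -0.01294994, -0.0174728 ]), 'gripper_force': 0.0, 'grip_width': 0.0854496937763553}
top {'img': 0, 'fovy': 57.298695816748925, 'cx': 317.8048932730146, 'cy': 199.96039720565744, 'T': array([[ 0.00261836,  0.9941396 , -0.10807218,  0.46096135],
       [-0.99998861,  0.00303424,  0.00368385,  0.05222552],
       [ 0.00399018,  0.10806131,  0.99413622,  1.02912842],
       [ 0.        ,  0.        ,  0.        ,  1.        ]])}
side {'img': 0, 'fovy': 52.25408966912436, 'cx': 316.5880292971754, 'cy': 196.41738035029485, 'T': array([[ 0.94322993,  0.18999673, -0.27243082,  0.31896117],
       [-0.33213616,  0.53536623, -0.7765749 , -0.6222687 ],
       [-0.00169643,  0.82297281,  0.56807823,  0.59094105],
       [ 0.        ,  0.        ,  0.        ,  1.        ]])}
```

View pics/top0.png

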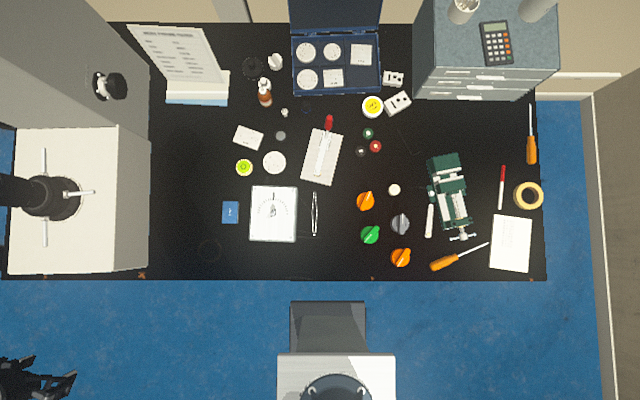

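View pics/side0.png

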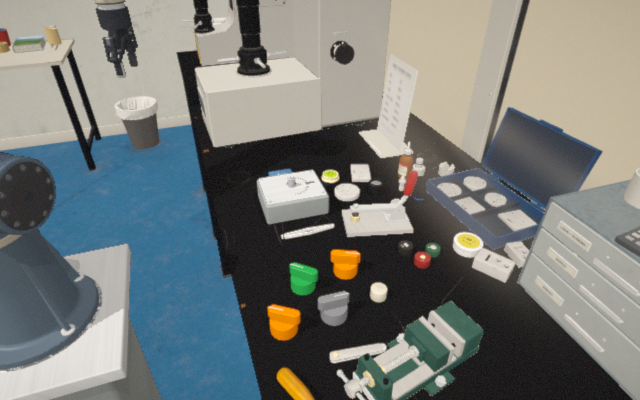

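Run:
```python
from h import *
c=get_image('top');s=get_image('side')
print('knob',onz(c,400,224,.045),'side',onz(s,334,300,.045))
print('spindle',onz(c,273,212,.082),'side',onz(s,291,178,.08))
for p in [(366,201),(370,234),(401,257)]:print(onz(c,*p,.045))
for p in [(395,190)]:print(onz(c,*p,.02))
a=cv2.resize(c['img'][170:280,340:440],None,fx=4,fy=4,interpolation=3)
b=cv2.resize(c['img'][170:280,225:325],None,fx=4,fy=4,interpolation=3)
save({'img':np.hstack([a,b])},'pics/crop1.png')
w=get_image('wrist');print(w['T_tool_cam'],w['fovy'],w['cx'],w['cy'])
```

```text
knob [ 0.50363502 -0.1724847   0.045     ] side [ 0.50471682 -0.18226401  0.045     ]
spindle [0.53217887 0.16476704 0.082     ] side [0.53248445 0.16858953 0.08      ]
[ 0.56551501 -0.0817859   0.045     ]
[ 0.4766558  -0.09147363  0.045     ]
[ 0.41591518 -0.17324798  0.045     ]
[ 0.59920673 -0.16631117  0.02      ]
[[-2.53499340e-04  9.57215600e-01  2.89375588e-01  7.26362080e-02]
 [ 9.99999953e-01  1.93192916e-04  2.36965586e-04 -2.86729999e-04]
 [ 1.70921842e-04  2.89375635e-01 -9.57215604e-01 -1.44209782e-01]
 [ 0.00000000e+00  0.00000000e+00  0.00000000e+00  1.00000000e+00]] 65.30808993717578 316.75664048778566 199.25036461033645
```

View pics/crop1.png

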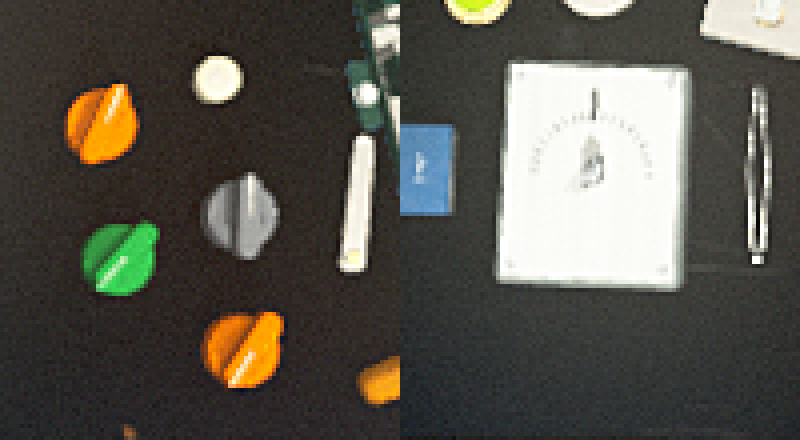

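The loose grey knob is at about (400,224) in the top view, nose roughly towards +x. The regulator's spindle is at about (273,212), with the index bar at about (274,196). The first move goes above the regulator for a close look, turning the tool's yaw towards 0 on the way.

Request:
send_rows(delta_pos=[[-0.39, -0.23, 0.04], [-0.4, -0.2, 0.04], [-0.42, -0.16, 0.04], [-0.43, -0.12, 0.04], [-0.44, -0.09, 0.04], [-0.45, -0.05, 0.04], [-0.45, -0.01, 0.04], [-0.45, 0.03, 0.04], [-0.44, 0.07, 0.04], [-0.44, 0.11, 0.04]], rotation=[[0, 0, 1], [0, 0, 1], [0, 0, 1], [0, 0, 1], [0, 0, 1], [0, 0, 1], [0, 0, 1], [0, 0, 1], [0, 0, 1], [0, 0, 1]], grip=[0, 0, 0, 0, 0, 0, 0, 0, 0, 0])

```text
time_s: 1.25
tool_pos: [0.3171, 0.4539, 0.2152]
tcp_rot: [[-0.36, 0.933, -0.0], [0.933, 0.36, -0.0], [-0.0, -0.0, -1.0]]
contact_force: [0.2, -0.4, 0.3]
grip_width: 0.0855
gripper_force: 0.0
```

Request:
send_rows(delta_pos=[[-0.42, 0.15, 0.04], [-0.41, 0.18, 0.04], [-0.39, 0.22, 0.04], [-0.37, 0.25, 0.04], [-0.35, 0.28, 0.04], [-0.32, 0.31, 0.04], [-0.3, 0.34, 0.04], [-0.26, 0.36, 0.04], [-0.23, 0.39, 0.04], [-0.2, 0.4, 0.04]], rotation=[[0, 0, 1], [0, 0, 1], [0, 0, 1], [0, 0, 1], [0, 0, 1], [0, 0, 1], [0, 0, 1], [0, 0, 1], [0, 0, 1], [0, 0, 1]], grip=[0, 0, 0, 0, 0, 0, 0, 0, 0, 0])

```text
time_s: 2.25
tool_pos: [0.4331, 0.3172, 0.1993]
tcp_rot: [[0.484, 0.875, 0.0], [0.875, -0.484, 0.0], [0.0, 0.0, -1.0]]
contact_force: [0.4, -0.7, 0.4]
grip_width: 0.0851
gripper_force: 0.0
```

Request:
send_rows(delta_pos=[[-0.16, 0.42, 0.04], [-0.12, 0.43, 0.04], [-0.09, 0.44, 0.04], [-0.05, 0.45, 0.04], [-0.01, 0.45, 0.04], [0.03, 0.45, 0.04], [0.07, 0.44, 0.04], [0.11, 0.44, 0.04], [0.15, 0.42, 0.04], [0.18, 0.41, 0.04]], rotation=[[0, 0, 1], [0, 0, 1], [0, 0, 1], [0, 0, 1], [0, 0, 1], [0, 0, 1], [0, 0, 1], [0, 0, 1], [0, 0, 1], [0, 0, 1]], grip=[0, 0, 0, 0, 0, 0, 0, 0, 0, 0])

```text
time_s: 3.25
tool_pos: [0.5491, 0.1801, 0.1832]
tcp_rot: [[0.981, 0.192, -0.0], [0.192, -0.981, 0.0], [-0.0, -0.0, -1.0]]
contact_force: [-0.5, 0.7, -0.7]
grip_width: 0.0855
gripper_force: 0.0
```

Run:
```python
from h import *
o=arm.get_obs();c=get_image('wrist');print(o['time_s'],o['tool_pos'],o['tcp_rot'],o['qpos'])
save(c,'pics/w1.png')
R=np.array(o['tcp_rot']).reshape(3,3)
```

```text
3.25 [0.54907473 0.1801136  0.18318052] [[ 9.81390429e-01  1.92022971e-01 -6.57868953e-05]
 [ 1.92022972e-01 -9.81390431e-01  1.90168429e-05]
 [-6.09109588e-05 -3.12955428e-05 -9.99999998e-01]] [1.23668028e-01 5.24219900e-01 1.60151184e+00 3.17501763e-05
 1.01592385e+00 1.50122456e+00]
```

View pics/w1.png

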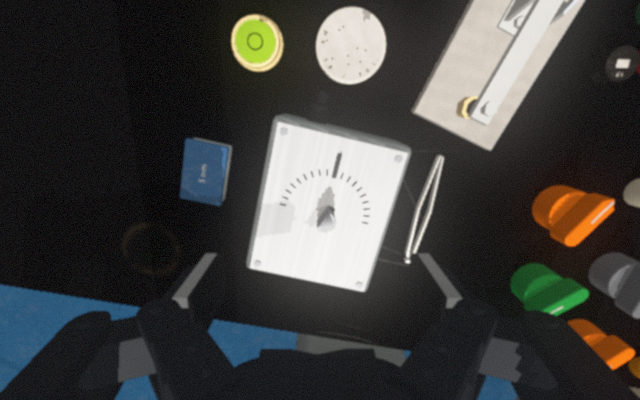

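The wrist view shows the regulator well: spindle at about (325,217), index bar at about (337,165). I'll enlarge it and measure.

Run:
```python
from h import *
o=arm.get_obs();c=get_image('wrist')
save({'img':cv2.resize(c['img'][150:250,270:380],None,fx=6,fy=6,interpolation=cv2.INTER_CUBIC)},'pics/w1c.png')
P=lambda u,v,z:onz(c,u,v,z,o)[:2].round(4)
# panel corners by bright mask
g=cv2.cvtColor(c['img'],cv2.COLOR_RGB2GRAY);m=(g>130).astype(np.uint8)
n,l,s,ce=cv2.connectedComponentsWithStats(m)
i=[k for k in range(1,n) if l[230,290]==k or l[260,300]==k][0]
ct,_=cv2.findContours((l==i).astype(np.uint8),0,2)
r=cv2.minAreaRect(max(ct,key=cv2.contourArea));print(r)
b=cv2.boxPoints(r);Q=np.array([P(*p,.06) for p in b]);print(Q,Q.mean(0),[np.linalg.norm(Q[k]-Q[k-1]) for k in range(4)])
# index bar
d=(g<100).astype(np.uint8);d[:,:300]=0
n,l,s,ce=cv2.connectedComponentsWithStats(d)
for k in range(1,n):
    if 280<ce[k][0]<370 and 145<ce[k][1]<240 and s[k][4]>8: print(ce[k],s[k],P(*ce[k],.06))
print('idx ends',P(340,153,.06),P(335,178,.06),'sp top',P(325,214,.082),'base',P(325,220,.06))
```

```text
((324.5234069824219, 208.535400390625), (139.0522003173828, 153.3693389892578), 11.53462028503418)
[[0.4628 0.2339]
 [0.6067 0.2256]
 [0.6057 0.1082]
 [0.4574 0.098 ]] [0.53315  0.166425] [np.float64(0.1360072424542164), np.float64(0.1441391688612086), np.float64(0.11740425886653344), np.float64(0.1486503615871822)]
idx ends [0.5901 0.1641] [0.5679 0.1638] sp top [0.5409 0.168 ] base [0.5278 0.1648]
```

View pics/w1c.png

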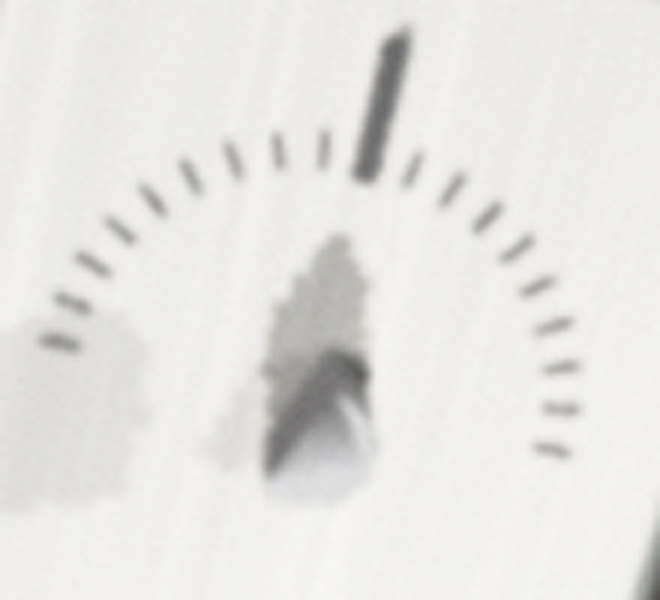

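Request:
send_rows(delta_pos=[[-0.4, 0.05, 0.48], [-0.4, 0.05, 0.48], [-0.4, 0.05, 0.48], [0, 0, 0], [0, 0, 0]], rotation=[[0, 0, 0.7], [0, 0, 0.7], [0, 0, 0.8], [0, 0, 0], [0, 0, 0]], grip=[0, 0, 0, 0, 0])

```text
time_s: 3.85
tool_pos: [0.5022, 0.1688, 0.126]
tcp_rot: [[1.0, 0.008, 0.0], [0.008, -1.0, 0.0], [0.0, -0.0, -1.0]]
contact_force: [0.1, -0.1, 0.0]
grip_width: 0.0854
gripper_force: 0.0
```

Run:
```python
from h import *
o=arm.get_obs();c=get_image('wrist');print(o['time_s'],o['tool_pos'],o['tcp_rot'])
def pr(p):
    W=np.eye(4);W[:3,:3]=np.array(o['tcp_rot']).reshape(3,3);W[:3,3]=o['tool_pos'];T=np.linalg.inv(W@np.array(c['T_tool_cam']))
    q=T[:3,:3]@p+T[:3,3];f=200/np.tan(np.radians(c['fovy'])/2);return c['cx']-f*q[0]/q[2],c['cy']+f*q[1]/q[2]
u,v=pr(np.array([.5325,.1655,.08]));print(u,v)
x0,y0=int(u)-50,max(int(v)-60,0);print(x0,y0)
save(c,'pics/w2.png')
save({'img':cv2.resize(c['img'][y0:y0+85,x0:x0+100],None,fx=7,fy=7,interpolation=cv2.INTER_CUBIC)},'pics/w2c.png')
```

```text
3.85 [0.5021809  0.16884697 0.12603258] [[ 9.99969848e-01  7.75151627e-03  4.66173745e-04]
 [ 7.75140489e-03 -9.99969929e-01  2.40270656e-04]
 [ 4.68022189e-04 -2.36649910e-04 -9.99999862e-01]]
321.483339835225 179.08241315961516
271 119
```

View pics/w2c.png

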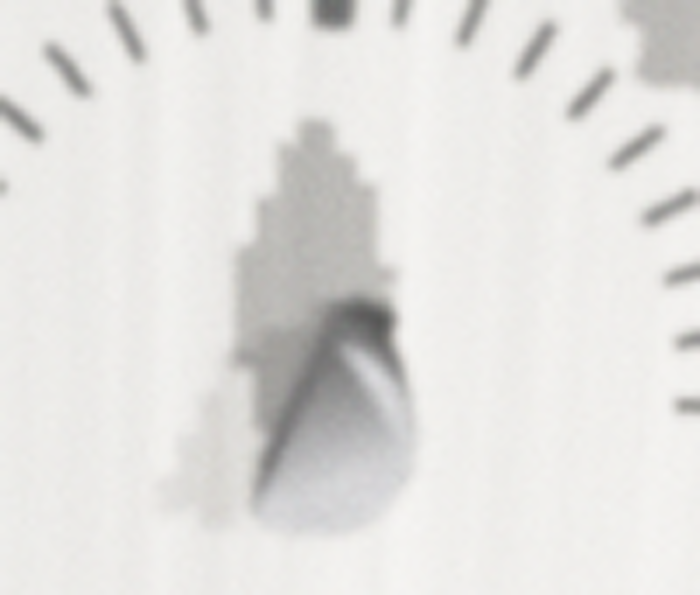

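Run:
```python
from h import *
o=arm.get_obs();c=get_image('wrist')
p=lambda x,y,z:onz(c,271+(x+.5)/7-.5,119+(y+.5)/7-.5,z,o)[:2]
a,b=p(250,508,.082),p(338,330,.082);d=b-a;print('chord',np.linalg.norm(d),'flat dir',np.arctan2(d[0],-d[1]),'mid',(a+b)/2)
print('axis',p(310,430,.082),'arc R',p(415,430,.082),'bot',p(310,533,.082))
g=cv2.cvtColor(c['img'],cv2.COLOR_RGB2GRAY)
n,l,s,ce=cv2.connectedComponentsWithStats((g<130).astype(np.uint8))
for k in range(1,n):
    if abs(ce[k][0]-318)<15 and 70<ce[k][1]<122 and s[k][4]>40: 
        ys,xs=np.where(l==k);f=cv2.fitLine(np.stack([xs,ys],1).astype(np.float32),2,0,.01,.01).ravel()
        t=np.array([-20,20]);q=[onz(c,f[2]+f[0]*T,f[3]+f[1]*T,.062,o)[:2] for T in t];print('bar',s[k],q,onz(c,*ce[k],.062,o))
# knob from top image: line dir
t=get_image('top')
for z,u,v in((.05,403,214),(.05,401,234)):print(onz(t,u,v,z))
h=cv2.cvtColor(t['img'],cv2.COLOR_RGB2HSV)[208:240,385:416]
m=((h[...,2]>70)&(h[...,1]<70)).astype(np.uint8)
print(cv2.moments(m,True)['m10']/m.sum()+385,cv2.moments(m,True)['m01']/m.sum()+208,m.sum())
```

```text
chord 0.01794196520832844 flat dir 1.1246106654262775 mid [0.53444836 0.17113925]
axis [0.53355674 0.16967106] arc R [0.53362225 0.16035991] bot [0.52406542 0.16962123]
bar [317  90   5  34 144] [array([0.56514462, 0.16779283]), array([0.58974   , 0.16730094])] [0.57765826 0.16754257 0.062     ]
[ 0.53022681 -0.17997589  0.05      ]
[ 0.47679771 -0.17343445  0.05      ]
400.02422145328717 223.54671280276816 289
```

Request:
send_rows(delta_pos=[[0, 0.86, 0], [0, 0.86, 0], [0, 0.86, 0], [0, 0.86, 0], [0, 0.86, 0], [0, 0.86, 0], [0, 0.86, 0], [0, 0.86, 0], [0, 0.86, 0], [0, 0.86, 0]], rotation=[[0, 0, 0], [0, 0, 0], [0, 0, 0], [0, 0, 0], [0, 0, 0], [0, 0, 0], [0, 0, 0], [0, 0, 0], [0, 0, 0], [0, 0, 0]], grip=[0, 0, 0, 0, 0, 0, 0, 0, 0, 0])

```text
time_s: 5.0
tool_pos: [0.5049, -0.1779, 0.1268]
tcp_rot: [[1.0, 0.006, 0.003], [0.006, -1.0, -0.001], [0.003, 0.002, -1.0]]
contact_force: [0.8, 0.7, -0.1]
grip_width: 0.0858
gripper_force: 0.0
```

Request:
send_rows(delta_pos=[[0, 0, 0], [0, 0, 0], [0, 0, 0]], rotation=[[0, 0, 0.8], [0, 0, 0.7], [0, 0, 0]], grip=[0.3, 0.3, 0.3])

```text
time_s: 5.3
tool_pos: [0.5047, -0.1768, 0.1266]
tcp_rot: [[0.992, -0.126, 0.002], [-0.126, -0.992, -0.001], [0.002, 0.001, -1.0]]
contact_force: [1.4, -0.1, 0.1]
grip_width: 0.0599
gripper_force: 0.0
```

Run:
```python
from h import *
o=arm.get_obs();c=get_image('wrist');print(o['time_s'],o['tool_pos'],o['tcp_rot'],o['grip_width'])
save(c,'pics/w3.png')
```

```text
5.3 [ 0.50474276 -0.17682525  0.12657605] [[ 0.99206132 -0.12573454  0.00227242]
 [-0.12573176 -0.99206339 -0.00132542]
 [ 0.00242103  0.00102918 -0.99999654]] 0.05994901224768012
```

View pics/w3.png

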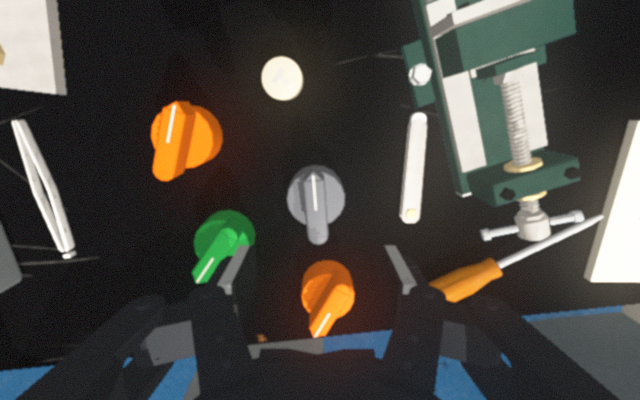

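Run:
```python
from h import *
o=arm.get_obs();c=get_image('wrist');R=np.array(o['tcp_rot']).reshape(3,3)
im=cv2.cvtColor(c['img'],cv2.COLOR_RGB2HSV)[155:255,280:355]
g=im[...,2];m=((im[...,1]<90)&(g>60)).astype(np.uint8)
n,l,s,ce=cv2.connectedComponentsWithStats(m);k=1+np.argmax(s[1:,4]);print(s[k]+[280,155,0,0,0])
# white line
w=((l==k)&(g>200)).astype(np.uint8);ys,xs=np.where(w);print(xs.min()+280,xs.max()+280,ys.min()+155,ys.max()+155,len(xs))
# bar rows in lower part: centre of component
pts=[]
for v in range(222,238):
    x=np.where(l[v-155]==k)[0]
    if len(x): pts.append((x.mean()+280,v,len(x)))
print(pts[::5])
top=(xs[ys<ys.min()+4].mean()+280,ys.min()+155);tail=(np.mean([p[0] for p in pts]),np.mean([p[1] for p in pts]))
A=onz(c,*top,.05,o);B=onz(c,*tail,.05,o);print(top,tail,A,B,'yaw',np.arctan2(A[1]-B[1],A[0]-B[0]))
T=onz(c,np.where(l[240-155]==k)[0].mean()+280 if (l[240-155]==k).any() else 317,(s[k][1]+s[k][3]+155),.05,o);print('tail end',T)
# hub centre from wide part bounding at z=.027
print('hub L/R',onz(c,s[k][0]+280,195,.027,o),onz(c,s[k][0]+s[k][2]+280,195,.027,o))
```

```text
[ 286  165   61   81 3308]
312 317 175 210 133
[(np.float64(317.0), 222, 33), (np.float64(318.0), 227, 23), (np.float64(318.0), 232, 23), (np.float64(318.0), 237, 21)]
(np.float64(313.5), np.int64(175)) (np.float64(317.6875), np.float64(229.5)) [ 0.53103077 -0.17796112  0.05      ] [ 0.48868385 -0.17573229  0.05      ] yaw -0.052584105802983325
tail end [ 0.47504085 -0.1742764   0.05      ]
hub L/R [ 0.51246241 -0.15285148  0.027     ] [ 0.5062803  -0.20201227  0.027     ]
```

Request:
send_rows(delta_pos=[[0, 0, 0.6], [0, 0, 0.6], [0, 0, 0.6], [0, 0, 0.4], [0, 0, 0.2], [0, 0, 0]], rotation=[[0, 0, -0.8], [0, 0, 0], [0, 0, 0], [0, 0, 0], [0, 0, 0], [0, 0, 0]], grip=[0.45, 0.45, 0.45, 0.45, 0.45, 0.45], force=60)

```text
time_s: 6.0
tool_pos: [0.5035, -0.1753, 0.029]
tcp_rot: [[0.998, -0.055, -0.001], [-0.055, -0.998, 0.001], [-0.001, -0.001, -1.0]]
contact_force: [-0.5, -0.5, 1.0]
grip_width: 0.0473
gripper_force: 0.0
```

Request:
send_rows(delta_pos=[[0, 0, 0], [0, 0, 0], [0, 0, 0], [0, 0, 0], [0, 0, 0], [0, 0, 0]], rotation=[[0, 0, 0], [0, 0, 0], [0, 0, 0], [0, 0, 0], [0, 0, 0], [0, 0, 0]], grip=[1, 1, 1, 1, 1, 1])

```text
time_s: 6.6
tool_pos: [0.5045, -0.1762, 0.0309]
tcp_rot: [[0.998, -0.056, 0.002], [-0.056, -0.998, -0.001], [0.002, 0.001, -1.0]]
contact_force: [0.2, 0.8, 5.9]
grip_width: 0.0143
gripper_force: 60.1
```

Request:
send_rows(delta_pos=[[0, 0, -0.3], [0, 0, -0.7], [0, 0, -1], [0, 0, -1], [0, -0.65, 0], [0, -0.8, 0], [0, -0.8, 0], [0, -0.8, 0], [0, -0.8, 0], [0, -0.8, 0]], rotation=[[0, 0, 0], [0, 0, 0], [0, 0, 0], [0, 0, 0], [0, 0, 0], [0, 0, 0], [0, 0, 0], [0, 0, 0], [0, 0, 0], [0, 0, 0]], grip=[1, 1, 1, 1, 1, 1, 1, 1, 1, 1])

```text
time_s: 7.6
tool_pos: [0.5136, 0.0112, 0.1503]
tcp_rot: [[0.998, -0.056, -0.0], [-0.056, -0.998, -0.0], [-0.0, 0.0, -1.0]]
contact_force: [-0.1, -0.2, -0.5]
grip_width: 0.0144
gripper_force: 59.3
```

Request:
send_rows(delta_pos=[[0.04, -0.8, 0], [0.05, -0.8, 0], [0.05, -0.8, 0], [0.05, -0.8, 0], [0.05, -0.8, 0], [0, 0, 0], [0, 0, 0], [0, 0, 0], [0, 0, 0], [0, 0, 0]], rotation=[[0, 0, 0], [0, 0, 0], [0, 0, 0], [0, 0, 0], [0, 0, 0], [0, 0, -1], [0, 0, -1], [0, 0, -1], [0, 0, -1], [0, 0, -1]], grip=[1, 1, 1, 1, 1, 1, 1, 1, 1, 1])

```text
time_s: 8.6
tool_pos: [0.532, 0.1692, 0.1501]
tcp_rot: [[0.927, 0.375, -0.001], [0.375, -0.927, -0.0], [-0.001, -0.0, -1.0]]
contact_force: [-0.6, 0.2, -1.7]
grip_width: 0.0147
gripper_force: 59.2
```

Request:
send_rows(delta_pos=[[0, 0, 0], [0, 0, 0], [0, 0, 0], [0, 0, 0], [0, 0, 0], [0, 0, 0], [0, 0, 0], [0, 0, 0], [0, 0, 0], [0, 0, 0]], rotation=[[0, 0, -1], [0, 0, -1], [0, 0, -1], [0, 0, -1], [0, 0, -1], [0, 0, -1], [0, 0, -1], [0, 0, -1], [0, 0, -0.4], [0, 0, 0]], grip=[1, 1, 1, 1, 1, 1, 1, 1, 1, 1])

```text
time_s: 9.6
tool_pos: [0.5322, 0.1691, 0.1501]
tcp_rot: [[0.442, 0.897, -0.0], [0.897, -0.442, -0.0], [-0.0, -0.0, -1.0]]
contact_force: [0.3, -0.1, -1.5]
grip_width: 0.0144
gripper_force: 59.2
```

Run:
```python
from h import *
o=arm.get_obs();print(o['time_s'],o['tool_pos'],o['tcp_rot'],o['qpos'],o['grip_width'],o['gripper_force'],o['contact_force'])
c=get_image('wrist');s=get_image('side')
a=cv2.resize(c['img'][100:300,220:420],(600,600));b=cv2.resize(s['img'][110:230,270:310],(200,600))
save({'img':np.hstack([a,b])},'pics/w4.png')
```

```text
9.6 [0.53218759 0.16905517 0.15010151] [[ 4.42008186e-01  8.97010922e-01 -4.10623257e-04]
 [ 8.97010971e-01 -4.42008263e-01 -1.16678216e-04]
 [-2.86160507e-04 -3.16760839e-04 -9.99999909e-01]] [ 1.07501095e-01  5.48202427e-01  1.67817532e+00 -9.07335753e-05
  9.15635676e-01  5.65392653e-01] 0.014361161603227377 59.2330276966095 [ 0.33257775 -0.07266424 -1.49118631]
```

View pics/w4.png

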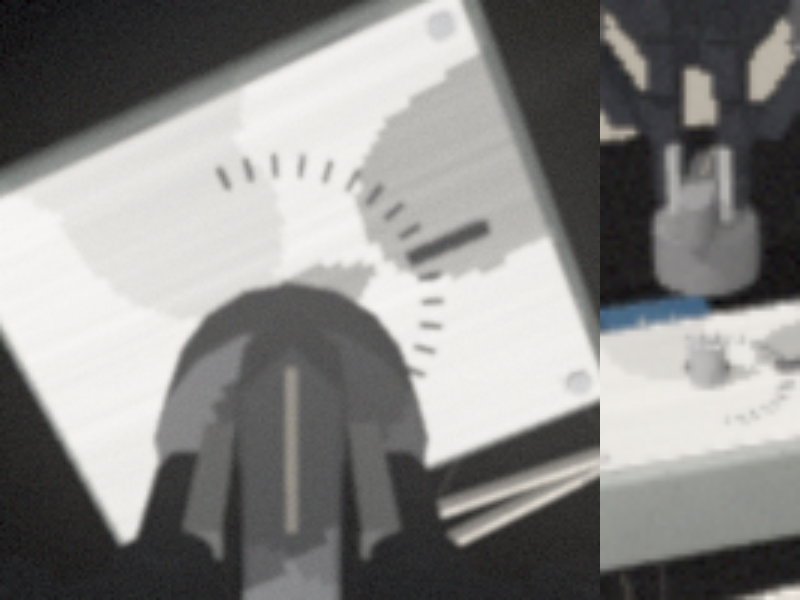

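Request:
send_rows(delta_pos=[[0, 0.03, 0.3], [0, 0, 0.3], [0, 0, 0.2], [0, 0, 0.05], [0, 0, 0.05], [0, 0, 0.05], [0, 0, 0]], rotation=[[0, 0, 0], [0, 0, 0], [0, 0, 0], [0, 0, 0], [0, 0, 0], [0, 0, 0], [0, 0, 0]], grip=[1, 1, 1, 1, 1, 1, 1])

```text
time_s: 10.4
tool_pos: [0.5337, 0.1686, 0.1123]
tcp_rot: [[0.442, 0.897, -0.0], [0.897, -0.442, -0.0], [-0.0, -0.0, -1.0]]
contact_force: [-0.5, -0.2, 2.7]
grip_width: 0.0143
gripper_force: 59.8
```

Request:
send_rows(delta_pos=[[0, 0, 0.03], [0, 0, 0.03], [0, 0, 0]], rotation=[[0, 0, 0], [0, 0, 0], [0, 0, 0]], grip=[1, 1, 1])

```text
time_s: 10.7
tool_pos: [0.5338, 0.1687, 0.1117]
tcp_rot: [[0.442, 0.897, 0.001], [0.897, -0.442, -0.0], [0.0, 0.001, -1.0]]
contact_force: [-3.2, -0.5, 15.0]
grip_width: 0.0149
gripper_force: 61.5
```

Request:
send_rows(delta_pos=[[0, 0, -0.03], [0.02, 0, 0], [0.02, 0, 0], [0, 0, 0]], rotation=[[0, 0, 0], [0, 0, 0], [0, 0, 0], [0, 0, 0]], grip=[1, 1, 1, 1])

```text
time_s: 11.1
tool_pos: [0.5338, 0.1691, 0.112]
tcp_rot: [[0.441, 0.898, -0.001], [0.898, -0.441, -0.002], [-0.002, 0.0, -1.0]]
contact_force: [-3.3, -4.1, 9.8]
grip_width: 0.0146
gripper_force: 60.7
```

Run:
```python
from h import *
o=arm.get_obs();R=o['tcp_rot'];print(o['tool_pos'],'F tool',R.T@o['contact_force'],'M tool',R.T@o['ft_torque'])
```

```text
[0.53382085 0.16910154 0.11195798] F tool [-5.13821612 -1.11901461 -9.81638906] M tool [ 0.42078077 -1.02886154 -0.02983273]
```

Request:
send_rows(delta_pos=[[-0.02, 0, 0], [0, 0, 0], [0, 0, 0], [0, 0, 0]], rotation=[[0, 0, 0], [0, 0, 0.5], [0, 0, 0.5], [0, 0, 0]], grip=[1, 1, 1, 1])

```text
time_s: 11.5
tool_pos: [0.5337, 0.1683, 0.112]
tcp_rot: [[0.518, 0.855, -0.0], [0.855, -0.518, -0.002], [-0.002, 0.001, -1.0]]
contact_force: [-3.3, -3.7, 9.8]
grip_width: 0.0145
gripper_force: 60.7
```

Request:
send_rows(delta_pos=[[0, 0, 0], [0, 0, 0], [0, 0, 0], [0, 0, 0], [0, 0, 0]], rotation=[[0, 0, -0.5], [0, 0, -0.5], [0, 0, -0.5], [0, 0, -0.5], [0, 0, 0]], grip=[1, 1, 1, 1, 1])

```text
time_s: 12.0
tool_pos: [0.5335, 0.1695, 0.1119]
tcp_rot: [[0.362, 0.932, -0.001], [0.932, -0.362, 0.0], [0.0, -0.001, -1.0]]
contact_force: [-3.5, 0.4, 9.1]
grip_width: 0.0147
gripper_force: 60.6
```

Run:
```python
from h import *
o=arm.get_obs();R=o['tcp_rot'];print(o['tool_pos'],'F tool',R.T@o['contact_force'],'M tool',R.T@o['ft_torque'])
```

```text
[0.5335439  0.16954116 0.11193434] F tool [-0.88496925 -3.41768647 -9.11361278] M tool [ 0.70294792 -0.26712435  0.0097525 ]
```

Request:
send_rows(delta_pos=[[0, 0, -0.015], [-0.01, -0.02, 0], [0, 0, 0]], rotation=[[0, 0, 1], [0, 0, 0], [0, 0, 0]], grip=[1, 1, 1])

```text
time_s: 12.3
tool_pos: [0.5334, 0.169, 0.1121]
tcp_rot: [[0.44, 0.898, 0.001], [0.898, -0.44, -0.001], [-0.0, 0.001, -1.0]]
contact_force: [-1.6, -1.1, 6.1]
grip_width: 0.0146
gripper_force: 60.3
```

Request:
send_rows(delta_pos=[[-0.01, -0.02, 0], [0, 0, 0], [-0.01, -0.02, 0], [0, 0, 0]], rotation=[[0, 0, 0], [0, 0, 0], [0, 0, 0], [0, 0, 0]], grip=[1, 1, 1, 1])

```text
time_s: 12.7
tool_pos: [0.532, 0.1693, 0.1116]
tcp_rot: [[0.441, 0.897, 0.002], [0.897, -0.441, 0.0], [0.001, 0.001, -1.0]]
contact_force: [-0.5, -1.0, 0.8]
grip_width: 0.015
gripper_force: 59.5
```

Request:
send_rows(delta_pos=[[0, 0, 0.03], [0, 0, 0.03], [0, 0, 0]], rotation=[[0, 0, 0], [0, 0, 0], [0, 0, 0]], grip=[1, 1, 1])

```text
time_s: 13.0
tool_pos: [0.5309, 0.1695, 0.1079]
tcp_rot: [[0.442, 0.897, -0.001], [0.897, -0.442, 0.0], [-0.0, -0.001, -1.0]]
contact_force: [-0.3, 1.1, -0.7]
grip_width: 0.0148
gripper_force: 59.3
```

Request:
send_rows(delta_pos=[[0, 0, 0.03], [0, 0, 0.03], [0, 0, 0.03], [0, 0, 0.03], [0, 0, 0]], rotation=[[0, 0, 0], [0, 0, 0], [0, 0, 0], [0, 0, 0], [0, 0, 0]], grip=[1, 1, 1, 1, 1])

```text
time_s: 13.5
tool_pos: [0.5312, 0.1693, 0.1036]
tcp_rot: [[0.442, 0.897, -0.001], [0.897, -0.442, -0.0], [-0.0, -0.0, -1.0]]
contact_force: [-0.3, 0.5, -2.1]
grip_width: 0.0151
gripper_force: 59.3
```

Request:
send_rows(delta_pos=[[0, 0, 0.03], [0, 0, 0.03], [0, 0, 0.03], [0, 0, 0.03], [0, 0, 0]], rotation=[[0, 0, 0], [0, 0, 0], [0, 0, 0], [0, 0, 0], [0, 0, 0]], grip=[1, 1, 1, 1, 1])

```text
time_s: 14.0
tool_pos: [0.5311, 0.1692, 0.0991]
tcp_rot: [[0.442, 0.897, -0.001], [0.897, -0.442, -0.0], [-0.001, -0.001, -1.0]]
contact_force: [-1.5, -1.2, 0.9]
grip_width: 0.0148
gripper_force: 59.7
```

Request:
send_rows(delta_pos=[[0, 0, 0.03], [0, 0, 0.03], [0, 0, 0]], rotation=[[0, 0, 0], [0, 0, 0], [0, 0, 0]], grip=[1, 1, 1])

```text
time_s: 14.3
tool_pos: [0.5311, 0.1692, 0.0967]
tcp_rot: [[0.442, 0.897, -0.0], [0.897, -0.442, -0.0], [-0.0, -0.0, -1.0]]
contact_force: [-1.6, -1.4, 0.6]
grip_width: 0.015
gripper_force: 59.4
```

Request:
send_rows(delta_pos=[[0, 0, 0.03], [0, 0, 0.03], [0, 0, 0.03], [0, 0, 0]], rotation=[[0, 0, 0], [0, 0, 0], [0, 0, 0], [0, 0, 0]], grip=[1, 1, 1, 1])

```text
time_s: 14.7
tool_pos: [0.5312, 0.1693, 0.0927]
tcp_rot: [[0.442, 0.897, -0.001], [0.897, -0.442, -0.0], [-0.0, -0.001, -1.0]]
contact_force: [-1.8, -1.9, -0.8]
grip_width: 0.0148
gripper_force: 59.3
```

Request:
send_rows(delta_pos=[[0, 0, 0.03], [0, 0, 0.03], [0, 0, 0]], rotation=[[0, 0, 0], [0, 0, 0], [0, 0, 0]], grip=[1, 1, 1])

```text
time_s: 15.0
tool_pos: [0.5311, 0.1695, 0.0909]
tcp_rot: [[0.442, 0.897, -0.001], [0.897, -0.442, 0.0], [-0.0, -0.001, -1.0]]
contact_force: [-3.1, -1.5, 2.7]
grip_width: 0.0143
gripper_force: 59.8
```

Request:
send_rows(delta_pos=[[0, 0, 0.03], [0, 0, 0.02], [0, 0, 0]], rotation=[[0, 0, 0], [0, 0, 0], [0, 0, 0]], grip=[1, 1, 1])

```text
time_s: 15.3
tool_pos: [0.5311, 0.1694, 0.0908]
tcp_rot: [[0.442, 0.897, 0.0], [0.897, -0.442, 0.0], [0.0, 0.0, -1.0]]
contact_force: [-6.0, -2.2, 16.4]
grip_width: 0.0147
gripper_force: 61.6
```

Request:
send_rows(delta_pos=[[0, 0, -0.06], [0, 0, 0], [0, 0, 0], [0, 0, 0], [0, 0, 0], [0, 0, 0]], rotation=[[0, 0, 0], [0, 0, 0.7], [0, 0, 0.8], [0, 0, 0.8], [0, 0, 0.7], [0, 0, 0]], grip=[1, 1, 1, 1, 1, 1])

```text
time_s: 15.9
tool_pos: [0.5311, 0.1696, 0.0909]
tcp_rot: [[0.659, 0.752, -0.001], [0.752, -0.659, 0.0], [-0.0, -0.001, -1.0]]
contact_force: [-2.5, -0.4, 0.9]
grip_width: 0.0148
gripper_force: 59.7
```

Run:
```python
from h import *
o=arm.get_obs();R=o['tcp_rot'];print(o['tool_pos'],'F tool',R.T@o['contact_force'],'M tool',R.T@o['ft_torque'])
```

```text
[0.53105739 0.16955397 0.09091237] F tool [-1.94834872 -1.64316307 -0.9031385 ] M tool [ 0.31832707 -0.39298192 -0.00180396]
```

Request:
send_rows(delta_pos=[[0, 0, 0], [0, 0, 0], [0, 0, 0], [0, 0, 0], [0, 0, 0], [0, 0, 0], [0, 0, 0], [0, 0, 0], [0, 0, 0], [0, 0, 0]], rotation=[[0, 0, 1], [0, 0, 1], [0, 0, 1], [0, 0, 1], [0, 0, 1], [0, 0, 1], [0, 0, 1], [0, 0, 1], [0, 0, 1], [0, 0, 0.8]], grip=[1, 1, 1, 1, 1, 1, 1, 1, 1, 1])

```text
time_s: 16.9
tool_pos: [0.5309, 0.1698, 0.0909]
tcp_rot: [[1.0, -0.005, -0.001], [-0.005, -1.0, 0.0], [-0.001, -0.0, -1.0]]
contact_force: [-2.8, -0.3, 1.8]
grip_width: 0.0147
gripper_force: 59.7
```

Run:
```python
from h import *
o=arm.get_obs();R=o['tcp_rot'];print(o['time_s'],o['tool_pos'],np.arctan2(R[1,0],R[0,0]),'F',o['contact_force'],'M tool',R.T@o['ft_torque'])
c=get_image('wrist');save({'img':cv2.resize(c['img'][0:260,220:420],None,fx=2.3,fy=2.3,interpolation=2)},'pics/w5.png')
```

```text
16.9 [0.53090661 0.1697757  0.09092823] -0.004931609621711365 F [-2.83622667 -0.30508714  1.76560234] M tool [ 0.05902206 -0.53282964 -0.24804656]
```

View pics/w5.png

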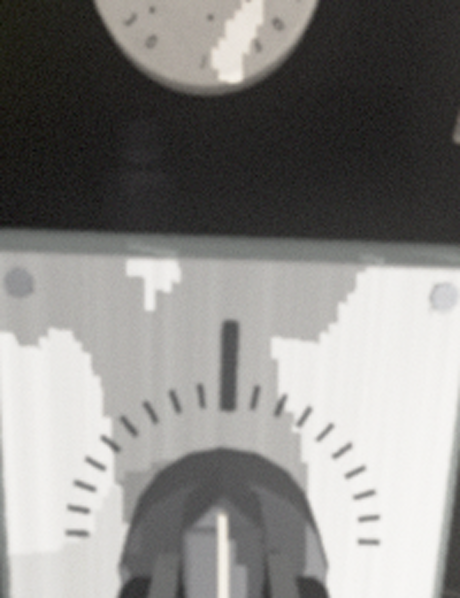

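Run:
```python
from h import *
o=arm.get_obs();c=get_image('wrist');R=o['tcp_rot'];print('yaw',np.arctan2(R[1,0],R[0,0]),o['tool_pos'])
g=cv2.cvtColor(c['img'],cv2.COLOR_RGB2GRAY)
def fit(m,z,name):
    ys,xs=np.where(m);P=np.array([onz(c,x,y,z,o)[:2] for x,y in zip(xs,ys)]);f=cv2.fitLine(P.astype(np.float32),2,0,.001,.001).ravel()
    print(name,len(xs),P[:,0].min(),P[:,0].max(),P.mean(0),'ang',np.arctan(f[1]/f[0]));return P.mean(0)
m=np.zeros_like(g,bool);m[136:181,308:332]=g[136:181,308:332]<100;b=fit(m,.062,'bar')
m=np.zeros_like(g,bool);m[222:262,308:325]=g[222:262,308:325]>170;fit(m,.110,'line')
d=b-o['tool_pos'][:2];print('axis->bar',np.arctan2(d[1],d[0]))
# ticks: arc centre fit
n,l,s,ce=cv2.connectedComponentsWithStats(((g<110)).astype(np.uint8))
Q=[onz(c,*ce[k],.06,o)[:2] for k in range(1,n) if 8<s[k][4]<60 and s[k][2]<14 and s[k][3]<14 and 240<ce[k][0]<390 and 160<ce[k][1]<245]
Q=np.array(Q);A=np.c_[2*Q,np.ones(len(Q))];x=np.linalg.lstsq(A,(Q**2).sum(1),rcond=None)[0]
print(len(Q),'centre',x[:2],'R',np.sqrt(x[2]+x[0]**2+x[1]**2),'dir',np.arctan2(*(b-x[:2])[::-1]))
```

```text
yaw -0.00672193814361949 [0.53088687 0.16978153 0.09092277]
bar 193 0.5663183816468571 0.587059355473104 [0.577109   0.16756132] ang -0.021310534
line 216 0.5389400947876105 0.5570520125685741 [0.54755644 0.16920517] ang 0.00265329
axis->bar -0.047996608598939804
2 centre [ 0.2013481  -0.02712806] R 0.4218428196236178 dir 0.4780386149395216
```

Request:
send_rows(delta_pos=[[0, 0, 0], [0, 0, 0], [0, 0, 0]], rotation=[[0, 0, 0.35], [0, 0, 0], [0, 0, 0]], grip=[1, 1, 1])

```text
time_s: 17.3
tool_pos: [0.5309, 0.1697, 0.0909]
tcp_rot: [[0.999, -0.033, -0.001], [-0.033, -0.999, 0.001], [-0.001, -0.001, -1.0]]
contact_force: [-4.1, 1.4, 1.3]
grip_width: 0.0145
gripper_force: 59.6
```

Request:
send_rows(delta_pos=[[0, 0, 0], [0, 0, 0], [0, 0, 0], [0, 0, 0]], rotation=[[0, 0, 0], [0, 0, 0], [0, 0, 0], [0, 0, 0]], grip=[0.55, 0.55, 0.55, 0.55])

```text
time_s: 17.7
tool_pos: [0.5324, 0.1692, 0.0913]
tcp_rot: [[0.999, -0.035, 0.002], [-0.035, -0.999, 0.0], [0.002, -0.0, -1.0]]
contact_force: [-0.3, 1.0, -0.7]
grip_width: 0.0383
gripper_force: 0.0
```

Request:
send_rows(delta_pos=[[0, 0, -0.2], [0, 0, -0.6], [0, 0, -1], [0, 0, -0.8], [0, 0, 0], [0, 0, 0]], rotation=[[0, 0, 0], [0, 0, 0], [0, 0, 0], [0, 0, 0], [0, 0, 0], [0, 0, 0]], grip=[0.55, 0.55, 0.5, 0.4, 0.3, 0.3])

```text
time_s: 18.3
tool_pos: [0.5319, 0.1694, 0.1964]
tcp_rot: [[0.999, -0.034, 0.003], [-0.034, -0.999, 0.0], [0.003, -0.0, -1.0]]
contact_force: [-0.1, 0.1, 0.2]
grip_width: 0.0598
gripper_force: 0.0
```

Run:
```python
from h import *
o=arm.get_obs();c=get_image('wrist');R=o['tcp_rot'];print(o['time_s'],'yaw',np.arctan2(R[1,0],R[0,0]),o['tool_pos'])
save({'img':cv2.resize(c['img'][90:290,220:420],None,fx=3,fy=3,interpolation=2)},'pics/w6.png')
```

```text
18.3 yaw -0.034355856776828425 [0.53187983 0.16938303 0.19640653]
```

View pics/w6.png

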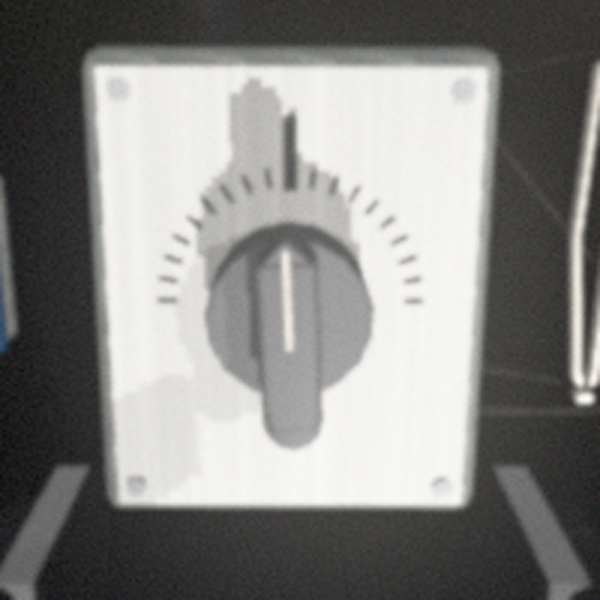

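Run:
```python
from h import *
o=arm.get_obs();c=get_image('wrist');R=o['tcp_rot']
g=cv2.cvtColor(c['img'],cv2.COLOR_RGB2GRAY)
F=lambda x,y:(220+(x+.5)/3-.5,90+(y+.5)/3-.5)
def fit(m,z,name):
    ys,xs=np.where(m);P=np.array([onz(c,x,y,z,o)[:2] for x,y in zip(xs,ys)]);f=cv2.fitLine(P.astype(np.float32),2,0,.001,.001).ravel()
    print(name,len(xs),P.min(0),P.max(0),P.mean(0),'ang',np.arctan(f[1]/f[0]));return P.mean(0)
m=np.zeros_like(g,bool);m[127:154,310:322]=g[127:154,310:322]<100;b=fit(m,.062,'bar')
m=np.zeros_like(g,bool);m[172:208,310:322]=g[172:208,310:322]>165;fit(m,.110,'line')
# tail bar rows: centre between panel(bright)/bar edges
ys=range(224,236);P=[]
for v in ys:
    x=[u for u in range(300,335) if g[v,u]<175];P.append(onz(c,np.mean(x),v,.11,o)[:2])
print('tail',np.mean(P,0),len(x))
# hub outline left/right at z=.087 -> axis y
row=g[194,270:360].astype(int);x=np.where(row<165)[0]+270;print('hub',x.min(),x.max(),onz(c,x.min(),194,.087,o),onz(c,x.max(),194,.087,o))
# panel edges -> yaw
for s,r in(('L',(250,265)),('R',(370,385))):pass
A,B=F(95,70),F(495,70);A=onz(c,*A,.06,o);B=onz(c,*B,.06,o);print('top edge dir',np.arctan2(*(A-B)[:2][::-1])-np.pi/2)
for (p,q) in(((119,89),(137,485)),((464,89),(442,485))):
    A=onz(c,*F(*p),.06,o);B=onz(c,*F(*q),.06,o);print('screws',A,B,np.arctan2(*(A-B)[:2][::-1]))
```

```text
bar 27 [0.56733847 0.16691583] [0.58470971 0.16842305] [0.57505359 0.1676072 ] ang 0.000690804
line 163 [0.53081257 0.16742606] [0.55764146 0.1712504 ] [0.54388792 0.16941956] ang 0.012422413
tail [0.51127832 0.16930702] 12
hub 289 342 [0.5347434  0.19185423 0.087     ] [0.53319428 0.14733725 0.087     ]
top edge dir -0.034702006950728004
screws [0.59532525 0.21627197 0.06      ] [0.46940502 0.22143596 0.06      ] -0.04098701541863574
screws [0.5918614  0.11651224 0.06      ] [0.46591676 0.12138588 0.06      ] -0.038677366180691744
```

The knob is home and points almost at the bar, but it sprang back about 0.04 rad anticlockwise on release. I'll grip it again and trim the angle.

Request:
send_rows(delta_pos=[[0, 0, 0.8], [0, 0, 0.9], [0, 0, 0.6], [0, 0, 0.27], [0, 0, 0]], rotation=[[0, 0, 0], [0, 0, 0], [0, 0, 0], [0, 0, 0], [0, 0, 0]], grip=[0.55, 0.55, 0.55, 0.55, 0.55])

```text
time_s: 18.9
tool_pos: [0.5296, 0.1691, 0.0899]
tcp_rot: [[0.999, -0.034, -0.006], [-0.034, -0.999, -0.001], [-0.006, 0.001, -1.0]]
contact_force: [-0.1, 0.4, -0.0]
grip_width: 0.0387
gripper_force: 0.0
```

Request:
send_rows(delta_pos=[[0, 0, 0], [0, 0, 0], [0, 0, 0], [0, 0, 0], [0, 0, 0], [0, 0, 0], [0, 0, 0], [0, 0, 0], [0, 0, 0]], rotation=[[0, 0, 0], [0, 0, 0], [0, 0, 0], [0, 0, 0], [0, 0, 0], [0, 0, 0.2], [0, 0, 0.2], [0, 0, 0], [0, 0, 0]], grip=[1, 1, 1, 1, 1, 1, 1, 1, 1])

```text
time_s: 19.8
tool_pos: [0.5322, 0.1696, 0.0933]
tcp_rot: [[0.998, -0.07, 0.002], [-0.07, -0.998, 0.0], [0.002, -0.0, -1.0]]
contact_force: [-0.2, 2.5, 6.3]
grip_width: 0.0147
gripper_force: 60.8
```

Run:
```python
from h import *
o=arm.get_obs();R=o['tcp_rot'];print(o['time_s'],o['tool_pos'],np.arctan2(R[1,0],R[0,0]),'F',o['contact_force'],'M tool',R.T@o['ft_torque'])
```

```text
19.8 [0.53222831 0.16955035 0.09328133] -0.06992605958527483 F [-0.21626017  2.54217997  6.26512972] M tool [ 0.29616395  0.00598411 -0.0733126 ]
```

Request:
send_rows(delta_pos=[[0, 0, 0], [0, 0, 0], [0, 0, 0], [0, 0, 0], [0, 0, -0.2], [0, 0, -0.7], [0, 0, -1], [0, 0, -0.7], [0, 0, 0], [0, 0, 0]], rotation=[[0, 0, 0], [0, 0, 0], [0, 0, 0], [0, 0, 0], [0, 0, 0], [0, 0, 0], [0, 0, 0], [0, 0, 0], [0, 0, 0], [0, 0, 0]], grip=[0.55, 0.55, 0.55, 0.55, 0.55, 0.5, 0.4, 0.3, 0.3, 0.3])

```text
time_s: 20.8
tool_pos: [0.5315, 0.1694, 0.1972]
tcp_rot: [[0.998, -0.069, 0.002], [-0.069, -0.998, 0.0], [0.002, -0.0, -1.0]]
contact_force: [-0.3, 0.2, -0.2]
grip_width: 0.0598
gripper_force: 0.0
```

Run:
```python
from h import *
o=arm.get_obs();c=get_image('wrist');R=o['tcp_rot'];print(o['time_s'],'yaw',np.arctan2(R[1,0],R[0,0]),o['tool_pos'])
g=cv2.cvtColor(c['img'],cv2.COLOR_RGB2GRAY)
m=np.zeros_like(g);m[160:215,300:335]=g[160:215,300:335]
# bar row-centroids on the bright line
ys,xs=np.where(m>165)
n,l,s,ce=cv2.connectedComponentsWithStats((m>165).astype(np.uint8))
for k in range(1,n):
    if s[k][4]>40:
        ys,xs=np.where(l==k);P=np.array([onz(c,x,y,.11,o)[:2] for x,y in zip(xs,ys)]);f=cv2.fitLine(P.astype(np.float32),2,0,.001,.001).ravel();print(s[k],P.mean(0),np.arctan(f[1]/f[0]),np.ptp(P,0))
save({'img':cv2.resize(c['img'][90:290,220:420],None,fx=3,fy=3,interpolation=2)},'pics/w7.png')
```

```text
20.8 yaw -0.06934258133202452 [0.53151742 0.16936664 0.1972076 ]
[300 160  35  10 176] [0.56501583 0.16561374] 1.4755571 [0.00857091 0.02576567]
[312 172   7  36 165] [0.54391882 0.16936234] 0.0054334444 [0.02787594 0.00418361]
```

View pics/w7.png

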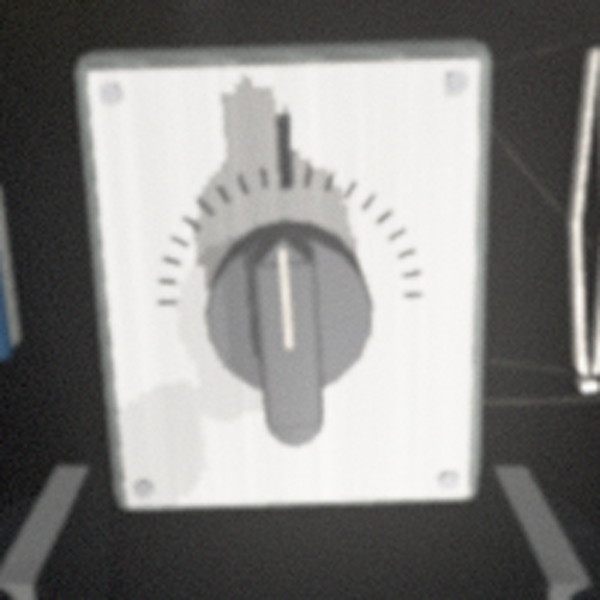

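Only about 0.007 rad of the trim stuck, because the pads wind up before the spindle's friction breaks. I'll grip it aligned and turn further.

Request:
send_rows(delta_pos=[[0, 0, 0.8], [0, 0, 0.9], [0, 0, 0.6], [0, 0, 0.28], [0, 0, 0], [0, 0, 0]], rotation=[[0, 0, -0.4], [0, 0, -0.4], [0, 0, 0], [0, 0, 0], [0, 0, 0], [0, 0, 0]], grip=[0.55, 0.55, 0.55, 0.55, 0.55, 0.55])

```text
time_s: 21.45
tool_pos: [0.5316, 0.1693, 0.0931]
tcp_rot: [[1.0, 0.0, -0.0], [0.0, -1.0, -0.0], [-0.0, 0.0, -1.0]]
contact_force: [0.6, -0.2, 0.8]
grip_width: 0.0384
gripper_force: 0.0
```

Request:
send_rows(delta_pos=[[0, 0, 0], [0, 0, 0], [0, 0, 0], [0, 0, 0], [0, 0, 0], [0, 0, 0], [0, 0, 0], [0, 0, 0], [0, 0, 0], [0, 0, 0]], rotation=[[0, 0, 0], [0, 0, 0], [0, 0, 0], [0, 0, 0], [0, 0, 0], [0, 0, 0.3], [0, 0, 0.3], [0, 0, 0.3], [0, 0, 0], [0, 0, 0]], grip=[1, 1, 1, 1, 1, 1, 1, 1, 1, 1])

```text
time_s: 22.45
tool_pos: [0.5325, 0.1696, 0.0945]
tcp_rot: [[0.997, -0.077, 0.003], [-0.077, -0.997, 0.0], [0.003, -0.0, -1.0]]
contact_force: [-0.1, 0.7, 5.6]
grip_width: 0.0142
gripper_force: 60.1
```

```bash
cat > m.py <<'E'
from h import *
o=arm.get_obs();R=o['tcp_rot'];print(o['time_s'],'yaw',np.arctan2(R[1,0],R[0,0]),o['tool_pos'],o['contact_force'],'Mz',(R.T@o['ft_torque'])[2])
c=get_image('wrist');g=cv2.cvtColor(c['img'],cv2.COLOR_RGB2GRAY)
n,l,s,ce=cv2.connectedComponentsWithStats((g>160).astype(np.uint8))
for k in range(1,n):
    if 60<s[k][4]<400 and s[k][2]<14 and s[k][3]>25 and abs(ce[k][0]-317)<15:
        ys,xs=np.where(l==k);P=np.array([onz(c,x,y,.11,o)[:2] for x,y in zip(xs,ys)]);f=cv2.fitLine(P.astype(np.float32),2,0,.001,.001).ravel();print('line',s[k],P.mean(0),np.arctan(f[1]/f[0]))
E
python3 m.py
```

```text
22.45 yaw -0.07738710250659174 [0.53245072 0.16955822 0.09450929] [-0.07706057  0.71251444  5.64393603] Mz -0.11860691995370695
line [314 224   6  54 261] [0.54270696 0.16826807] -0.06472727
```

Request:
send_rows(delta_pos=[[0, 0, 0.04], [0, 0, 0.03], [0, 0, 0]], rotation=[[0, 0, 0], [0, 0, 0], [0, 0, 0]], grip=[1, 1, 1])

```text
time_s: 22.8
tool_pos: [0.5325, 0.1696, 0.0944]
tcp_rot: [[0.997, -0.077, 0.004], [-0.077, -0.997, 0.0], [0.004, -0.0, -1.0]]
contact_force: [-4.5, -0.5, 23.8]
grip_width: 0.0144
gripper_force: 62.5
```

The knob doesn't move under the push, so it is hard against the panel. I'll release it and measure again.

Request:
send_rows(delta_pos=[[0, 0, -0.07], [0, 0, -0.03], [0, 0, 0], [0, 0, 0], [0, 0, 0], [0, 0, -0.5], [0, 0, -1], [0, 0, -1], [0, 0, 0], [0, 0, 0]], rotation=[[0, 0, 0], [0, 0, 0], [0, 0, 0], [0, 0, 0], [0, 0, 0], [0, 0, 0], [0, 0, 0], [0, 0, 0], [0, 0, 0], [0, 0, 0]], grip=[1, 0.55, 0.55, 0.55, 0.55, 0.5, 0.4, 0.3, 0.3, 0.3])

```text
time_s: 23.8
tool_pos: [0.5318, 0.1694, 0.1951]
tcp_rot: [[0.997, -0.078, 0.002], [-0.078, -0.997, 0.0], [0.002, -0.0, -1.0]]
contact_force: [-0.5, -0.2, 0.2]
grip_width: 0.06
gripper_force: 0.0
```

```bash
cat >> m.py <<'E'
def cl(u,v,th,inv):
    w=g[v-8:v+9,u-8:u+9].astype(float);return w
m=np.zeros_like(g);m[105:160,295:340]=(g[105:160,295:340]<105)
n,l,s,ce=cv2.connectedComponentsWithStats(m)
for k in range(1,n):
    if s[k][4]>30:
        ys,xs=np.where(l==k);P=np.array([onz(c,x,y,.062,o)[:2] for x,y in zip(xs,ys)]);f=cv2.fitLine(P.astype(np.float32),2,0,.001,.001).ravel();print('bar?',s[k],P.mean(0),np.arctan(f[1]/f[0]))
P=[]
for v in range(222,236):
    x=[u for u in range(300,335) if g[v,u]<175];P.append(onz(c,np.mean(x),v,.11,o)[:2])
print('tail',np.mean(P,0))
E
python3 m.py
```

```text
23.8 yaw -0.07802857029418107 [0.53176198 0.16936421 0.19505588] [-0.49850003 -0.16996824  0.20717178] Mz 0.0030177209160291867
bar? [295 105  30   2  37] [0.60685948 0.17094178] 1.5128732
bar? [313 130   3  22  48] [0.57682261 0.16768075] -0.01562313
tail [0.51325754 0.17084612]
```

Run:
```python
from h import *
o=arm.get_obs();c=get_image('wrist');g=cv2.cvtColor(c['img'],cv2.COLOR_RGB2GRAY)
for r0,r1,th in((174,206,165),(176,204,150),(176,204,175)):
    w=g[r0:r1,307:328];n,l,s,ce=cv2.connectedComponentsWithStats((w>th).astype(np.uint8));k=1+np.argmax(s[1:,4])
    ys,xs=np.where(l==k);P=np.array([onz(c,x+307,y+r0,.11,o)[:2] for x,y in zip(xs,ys)]);f=cv2.fitLine(P.astype(np.float32),2,0,.001,.001).ravel()
    print(s[k],P.mean(0),np.arctan(f[1]/f[0]))
```

```text
[  6   0   6  32 153] [0.543544   0.16903072] -0.061392356
[  1   0  17  28 385] [0.54285455 0.16831647] -0.08732352
[  6   0   5  28 114] [0.54400546 0.1691417 ] -0.046724934
```

```bash
python3 -c "
from h import *
print(finish_job())"
```

```text
the job is handed in; nothing more can be done
None
```

The knob is back on the spindle, pushed fully home against the panel, and its nose points at the index bar to within about 0.02 rad. I handed the job in at about 24 s on the robot clock. The highest pressing force I saw was about 15 N on the spindle's end (25 N limit) and 24 N once home. I viewed 11 pictures, one over the limit of 10.

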